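Sort bobbins and relays into the parts case and shut it

TASK

Put the two loose bobbins and the loose relay away in the open parts case: each kind goes in the compartment that already holds one of its kind, all standing upright on the compartment floor. When all three are in, shut the lid fully, leave the parts already in the case standing in their compartments, and do not disturb the solder reel or the two rolls of tape.

Things in the scene. Friction and masses are not known exactly. Their poses are not given: they have to be found in the camera images.
- case: fixed grey parts case, open at the top, 180 (own x) x 370 (own y) x 62 mm high, walls and floor 5 mm. Origin: centre of its underside, on the table. A wall 5 mm thick, 53 mm high, at own y = 0 parts it into two compartments, each 170 x 177 mm inside, centres at own y = +91 and -91 mm. The lid is hinged along the upper edge of the +x side (away from the robot).
- case_lid (a joint): lid hinge, rad: 0 shut, about 1.57 upright; starts open at 1.5 to 1.75, limit 1.9. Axis along the case's own y. The stiff hinge (about 0.3 N m) stays where it is left and does not fall shut: push it all the way down. The lid is a flat plate 180 x 370 mm, 6 mm thick, its underside level with the hinge axis and the rim; a small knob stands on its outer face 150 mm from the hinge.
- case_lid_hinge (a point): point on the hinge axis of the lid, in the middle of its length (case's own y = 0)
- case_lid_handle (a point): tip of the lid's small knob: 150 mm from the hinge towards the free edge, 41 mm out from the lid's underside, at own y = 0; moves with the lid
- bobbin_medium: loose empty coil bobbin of ivory plastic, 42 mm across the flanges, 34 mm high, standing on one flange on the table. Origin: centre of its underside, z up. To be put away.
- bobbin_small: loose empty coil bobbin of ivory plastic, 36 mm across the flanges, 28 mm high, standing on one flange on the table. Origin: centre of its underside, z up. To be put away.
- relay_loose: loose plug-in relay, grey block 28 x 28 x 44 mm high with a black foot, standing upright on the table. Origin: centre of its underside, own z up, own x and y square to its sides. To be put away.
- bobbin_big: empty coil bobbin of black plastic, 48 mm across the flanges, 40 mm high, already standing in one compartment, towards the hinge side (about 45 mm on the case's own +x). It marks the bobbin compartment. Origin: centre of its underside.
- relay_old: plug-in relay like the loose one, 28 x 28 x 44 mm high, already standing in the other compartment, towards the hinge side (about 45 mm on the case's own +x). It marks the relay compartment. Origin: centre of its underside.
- solder_spool: bystander: full reel of solder, 56 mm across, 46 mm high, on the table; not a bobbin to be sorted. Origin: centre of its underside.
- black_tape: bystander: roll of black tape lying flat, 62 mm across, 19 mm high. Origin: centre of its underside.
- masking_tape: bystander: roll of cream tape lying flat, 94 mm across, 25 mm high. Origin: centre of its underside.
Not all that is in view belongs to the job. What is shaped like the bobbin_small but red is not meant.

How it is judged:
On the way, in this order (a step that is already met when the one before it is completed fails the run):
1. all bobbins stand in one compartment and both relays in the other, released (x of bobbin_medium in the frame of case between -0.085 and 0.085 m and y of bobbin_medium in the frame of case between -0.18 and 0.18 m and z of bobbin_medium in the frame of case between -0.002 and 0.011 m and angle between each of bobbin_medium, bobbin_small, bobbin_big, relay_loose, relay_old's own z axis and vertical below 0.2 rad and linear speed of each of bobbin_medium, bobbin_small, bobbin_big, relay_loose, relay_old below 0.02 m/s and x of bobbin_small in the frame of case between -0.085 and 0.085 m and y of bobbin_small in the frame of case between -0.18 and 0.18 m and z of bobbin_small in the frame of case between -0.002 and 0.011 m and x of bobbin_big in the frame of case between -0.085 and 0.085 m and y of bobbin_big in the frame of case between -0.18 and 0.18 m and z of bobbin_big in the frame of case between -0.002 and 0.011 m and x of relay_loose in the frame of case between -0.085 and 0.085 m and y of relay_loose in the frame of case between -0.18 and 0.18 m and z of relay_loose in the frame of case between -0.002 and 0.011 m and x of relay_old in the frame of case between -0.085 and 0.085 m and y of relay_old in the frame of case between -0.18 and 0.18 m and z of relay_old in the frame of case between -0.002 and 0.011 m and ((y of each of bobbin_medium, bobbin_small, bobbin_big in the frame of case above 0.005 m and y of each of relay_loose, relay_old in the frame of case below -0.005 m) or (y of each of bobbin_medium, bobbin_small, bobbin_big in the frame of case below -0.005 m and y of each of relay_loose, relay_old in the frame of case above 0.005 m)) and contact force between each of bobbin_medium, bobbin_small, bobbin_big, relay_loose, relay_old and the fingers below 0.1 N), for 0.2 s.
2. the lid is shut (value of joint case_lid below 0.06 rad), for 0.2 s.
At the end, for the whole second after the job is handed in: All three bobbins stand in one compartment and both relays in the other (each where the first of its kind stood at the start), on the floor (underside less than 11 mm above the table), upright within 0.2 rad, released and at rest; the lid is shut to within 0.06 rad (all of step 1 and value of joint case_lid below 0.06 rad); the robot touches nothing.
It fails at once if a bystander (solder reel or a roll of tape) is moved more than 30 mm (distance of any of solder_spool, black_tape, masking_tape from where it was at the start of the episode above 0.03 m).
It fails at once if a part already in the case is moved out of its compartment (more than 145 mm) (distance of any of bobbin_big, relay_old from where it was at the start of the episode above 0.145 m).
It also fails if it takes over 72 s, if anything falls off the work surface, if the arm or the gripper's body presses on something with over 40 N, if the wrist force passes 120 N, or if a joint passes its speed limit or range.

ROBOT

A 7-joint arm with a two-finger parallel gripper is mounted at the origin on a cart in front of the work surface, level with it; the furniture and walls round the work are solid. World frame = base frame: x ahead of the robot, y to its left, z up, the work surface at z = 0. Lengths are in m, angles in rad, forces in N, time in s.
With the tool pointing down it reaches from about 0.35 to 0.9 m from the base axis. Payload 8.1 kg.
Tool frame: the origin (TCP) lies at the very end of the fingers, on their centre line; the grasp point (between the pads) lies 19 mm behind it (grasp_offset is the distance from the TCP to the grasp point, in m); z points along the fingers, y is the line along which they close (so a half turn about z gives the same grasp; the last joint's range is limited). The gripper opens to 92 mm and grips with 3 to 60 N. Pads are 19 mm wide; open, the fingers measure 130 mm over their backs; the gripper's body (75 mm by 190 mm) begins 47 mm behind the grasp point.
Start: joints at [-1.228, 0.434, 0.025, 1.573, -0.012, 1.134, -0.075], TCP at [0.27, 0.564, 0.227] pointing down, gripper open.
Joint ranges: [-2.62, 2.62], [-0.44, 2.09], [-1.27, 1.32], [0.08, 2.57], [-1.32, 4.46], [0.12, 2], [-2.74, 2.74]. Speed limits (rad/s): [2.22, 2.22, 3.01, 3.01, 3.14, 3.14, 3.14].

INTERFACE

Orientations are given as a rotation vector (axis times angle).
In Python, from cell import observe, get_image, camera_params, sign_off, silhouettes, grasp_offset gives the robot as it stands. The module is installed in compiled form; this text tells all that it offers.
- The arm moves only by the tool jog_arm, never from a script. Its argument "motion" is a list that holds one entry, the list of rows, each a list of 7 numbers: the shift along the tool's x, y, z in m, then the turn, a rotation vector about the tool's x, y, z in rad, then the closure, from -1 (fully open) to 1 (shut), so that 0 is half open. In form: [[[dx, dy, dz, wx, wy, wz, hand], ...]]. A call has 1 to 10 rows; each row is the pose to reach, as a shift and turn from the pose commanded when the call began, along the tool's axes at that moment; what a row does not reach only later rows make up. A row lasts 1/12 s, in which the tool goes at most 41.7 mm and 7.16 degrees, less where a joint would pass 70% of its speed; a pose out of reach is approached as far as the arm can. A call with a gripper value outside its range is refused whole. The fingers move at their own pace and stop on an object; "force" is the grip in N (left out, the last holds). Time passes only in rows, so rows that repeat a pose let the fingers close. It gives the time, the measured TCP pose, the force, the opening and the grip force at its end, in the units of the state.
- observe(): the state, without advancing time (a new reading comes with each control period).
- get_image(name): name is "scene" or "side" or "wrist"; returns the picture (400x640x3 uint8, red, green, blue); there is no depth.
- camera_params(name): a dict with "vertical_fov" (degrees; the focal length in pixels is half the picture's height over the tangent of half this angle, whatever the lens; pixels are square), "cx", "cy" (the principal point, pixels), "T" (4x4, takes a point from camera to world coordinates). Camera axes: x right, y down, z forward; pixel columns grow to the right and rows downward; lengths in m; the calibration is good to about 2 mm. A picture is of the moment at which its call begins: read the wrist's pose just before it. camera_params takes no time and is no camera call; for the wrist camera it gives the pose at the moment of the call.
- sign_off(): hands the job in; it is judged then, once.
Trained networks look in the newest picture that a camera, given by its name, has taken for a name from the list of things; names that differ only in an ending like _2 or _b are one class to them, and where a whole thing is asked for, a point or a joint stands for the part that bears it (a point fixed in the world has none). Each returns a list of dicts, best first, with "p" (0 to 1); they miss things now and then, are a little off and sometimes report something else, mostly with a low value. They report only what shows in the picture. A call takes as long as a camera call. They do not tell look-alikes from the thing itself.
- silhouettes(query, camera): "mask" (400x640 bool, what is visible of it) and "pixel" ([column, row] in pixels, amid what is visible of it).
The state is a dict: "clock": time; "joints": joint angles; "dq": joint speeds; "joint_efforts": joint torques, N m; "position": TCP position; "ee_rot": TCP orientation; "force": force on the tool from outside, world axes, zero at the start; "ft_torque": the same for the moment, N m; "width": opening from 0.0 (shut) to 1.0 (fully open); "gripper_force": force on a finger pad.
Only numpy, scipy, OpenCV 4.12 (cv2) and the standard library are available. Lean on these libraries where they do the work, as an engineer would, in place of code of your own. Each camera call takes 0.05 s, during which the arm holds its last target. There are 200 camera calls.

## Working session

There is one attempt and no reset: what is moved stays moved. The work goes in short steps, Python scripts to look and compute and a tool call to move; the robot and the scene stay as the last step left them, time stands still between calls to the robot, and variables do not carry over. Pictures are saved under pics/ and viewed, at most 10 in all, crops included, and the job is handed in when it is done.

Besides the shell and the picture viewer there is one more tool, called after "Emit:" by a JSON object that holds its "method" and its "body". jog_arm: Moves the arm, as the interface text tells. Its arguments: {"type":"object","properties":{"motion":{"type":"array"},"force":{"type":"number"}},"required":["motion"]}

```bash
mkdir -p pics
cat > h.py <<'E'
import numpy as np, cv2
from scipy.spatial.transform import Rotation as R
from cell import observe, get_image, camera_params, sign_off, silhouettes, grasp_offset
def K(p):
    return 200/np.tan(np.radians(p["vertical_fov"])/2)
def ray(p,px):
    f=K(p);T=np.array(p["T"]);d=T[:3,:3]@np.array([(px[0]-p["cx"])/f,(px[1]-p["cy"])/f,1.]);return T[:3,3],d
def onz(p,px,z):
    o,d=ray(p,px);return o+d*(z-o[2])/d[2]
def proj(p,X):
    T=np.array(p["T"]);c=(np.asarray(X)-T[:3,3])@T[:3,:3];f=K(p)
    return np.array([p["cx"]+f*c[...,0]/c[...,2],p["cy"]+f*c[...,1]/c[...,2]]).T
def save(n,im):cv2.imwrite("pics/"+n+".png",im[:,:,::-1])
def go(target,yaw=None):
    """shift in tool axes"""
    s=observe();r=R.from_rotvec(s["ee_rot"]);print("tool shift",np.round(r.inv().apply(np.array(target)-s["position"]),4))
E
python3 - <<'E'
from h import *
s=observe();print({k:np.round(v,3) for k,v in s.items()},grasp_offset)
print(R.from_rotvec(s["ee_rot"]).as_matrix().round(2))
for c in ("scene","side","wrist"):
    p=camera_params(c);print(c,np.round(p["T"],2).tolist(),p["vertical_fov"]);save(c+"0",get_image(c))
a=[cv2.imread("pics/%s0.png"%c) for c in("scene","side")]
cv2.imwrite("pics/both.png",cv2.resize(np.vstack(a),(480,600)))
E
```

```text
{'clock': np.float64(0.0), 'joints': array([-1.228,  0.435,  0.025,  1.574, -0.012,  1.134, -0.075]), 'dq': array([ 0.002, -0.   , -0.   ,  0.   ,  0.   ,  0.001, -0.002]), 'joint_efforts': array([-0.0000e+00, -6.6784e+01,  9.8500e-01, -3.1447e+01, -6.1000e-02,
        4.3000e-02,  0.0000e+00]), 'position': array([0.269, 0.563, 0.226]), 'ee_rot': array([-6.950e-01, -3.064e+00,  2.000e-03]), 'force': array([-0.192,  0.973, -0.466]), 'ft_torque': array([ 0.017,  0.022, -0.015]), 'gripper_force': np.float64(0.0), 'width': np.float64(1.002)} 0.0188
[[-0.9   0.43 -0.  ]
 [ 0.43  0.9  -0.  ]
 [-0.   -0.   -1.  ]]
scene [[0.68, -0.3, 0.67, -0.08], [-0.73, -0.29, 0.62, -0.72], [0.01, -0.91, -0.41, 0.51], [0.0, 0.0, 0.0, 1.0]] 55.570329235926835
side [[-0.96, -0.13, 0.26, 0.24], [-0.29, 0.47, -0.83, 0.95], [-0.02, -0.87, -0.49, 0.7], [0.0, 0.0, 0.0, 1.0]] 44.89017720601342
wrist [[0.43, 0.86, 0.27, 0.2], [0.9, -0.41, -0.13, 0.6], [-0.0, 0.3, -0.95, 0.38], [0.0, 0.0, 0.0, 1.0]] 64.76933594407933
```

View pics/scene0.png

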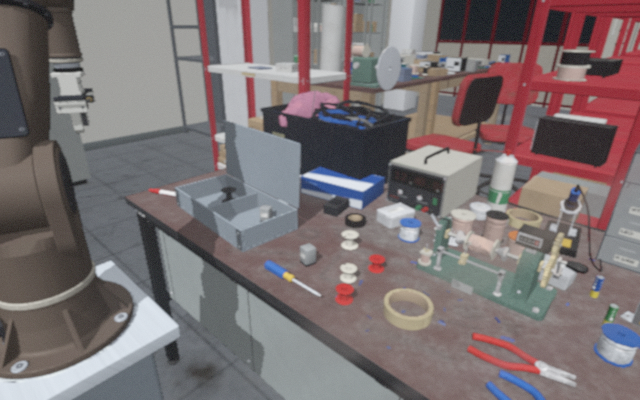

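View pics/side0.png

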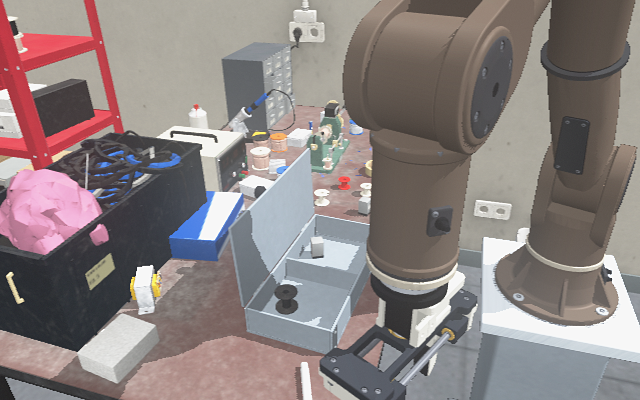

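```bash
cat > find.py <<'E'
from h import *
H=dict(bobbin_medium=.034,bobbin_small=.028,relay_loose=.044,bobbin_big=.04,relay_old=.044,solder_spool=.046,black_tape=.019,masking_tape=.025,case=.062,case_lid=0.06)
for c in ("scene","side"):
    get_image(c);p=camera_params(c)
    for n,h in H.items():
        for d in silhouettes(n,c)[:3]:
            if d["p"]<.3: continue
            off=.005 if n in("bobbin_big","relay_old") else 0
            m=d["mask"];ys,xs=np.nonzero(m)
            if len(ys)==0: continue
            bc=[(xs.min()+xs.max())/2,(ys.min()+ys.max())/2]
            print(c,n,round(d["p"],2),np.round(d["pixel"]),[xs.min(),xs.max(),ys.min(),ys.max()],onz(p,bc,h/2+off)[:2].round(3))
E
python3 find.py
```

```text
scene bobbin_medium 0.76 [352. 237.] [np.int64(342), np.int64(358), np.int64(230), np.int64(249)] [ 0.6   -0.214]
scene bobbin_small 0.8 [347. 274.] [np.int64(342), np.int64(355), np.int64(264), np.int64(281)] [ 0.487 -0.299]
scene bobbin_small 0.78 [377. 265.] [np.int64(369), np.int64(383), np.int64(254), np.int64(272)] [ 0.56  -0.321]
scene bobbin_small 0.78 [344. 292.] [np.int64(336), np.int64(353), np.int64(283), np.int64(304)] [ 0.423 -0.339]
scene relay_loose 0.8 [310. 257.] [np.int64(300), np.int64(315), np.int64(244), np.int64(266)] [ 0.466 -0.192]
scene relay_loose 0.46 [249. 190.] [np.int64(175), np.int64(300), np.int64(121), np.int64(251)] [0.613 0.278]
scene bobbin_big 0.59 [229. 193.] [np.int64(222), np.int64(234), np.int64(187), np.int64(201)] [0.547 0.238]
scene relay_old 0.55 [266. 215.] [np.int64(260), np.int64(272), np.int64(205), np.int64(221)] [0.538 0.043]
scene solder_spool 0.73 [408. 228.] [np.int64(399), np.int64(421), np.int64(218), np.int64(242)] [ 0.741 -0.304]
scene black_tape 0.66 [356. 223.] [np.int64(345), np.int64(365), np.int64(213), np.int64(226)] [ 
[... 731 characters left out ...]
369), np.int64(196), np.int64(215)] [ 0.467 -0.193]
side bobbin_big 0.84 [284. 301.] [np.int64(274), np.int64(297), np.int64(284), np.int64(313)] [0.541 0.229]
side relay_old 0.61 [315. 246.] [np.int64(309), np.int64(323), np.int64(237), np.int64(258)] [0.532 0.04 ]
side solder_spool 0.33 [267. 225.] [np.int64(228), np.int64(313), np.int64(149), np.int64(306)] [ 0.673 -0.018]
side masking_tape 0.54 [369. 167.] [np.int64(365), np.int64(371), np.int64(160), np.int64(175)] [ 0.508 -0.45 ]
side case 0.64 [296. 262.] [np.int64(228), np.int64(369), np.int64(150), np.int64(353)] [0.566 0.072]
side case_lid 0.64 [272. 222.] [np.int64(229), np.int64(313), np.int64(150), np.int64(306)] [ 0.667 -0.006]
```

The scene picture shows the open case around (238,190) with its lid up. The loose relay is at (308,255), the ivory bobbins at (350,238) and (348,272), red look-alikes at (377,264) and (344,293), and tapes at (355,219) and (408,308). The side picture confirms the black bobbin in the +y compartment at (286,297) and the old relay in the −y one at (316,246). Next I'll fit the case pose.

```bash
cat > fit.py <<'E'
from h import *
from scipy.optimize import minimize
def corners(v):
    x,y,a,l=v
    b=np.array([[sx*.09,sy*.185,z] for sx in(-1,1) for sy in(-1,1) for z in(0,.062)])
    # lid: from hinge (.09,.062); shut points -x; opened angle l turns up
    u=np.array([-np.cos(l),0,np.sin(l)]);n=np.array([np.sin(l),0,np.cos(l)])
    L=np.array([[.09,0,.062]+u*r+n*t+[0,sy*.185,0] for r in(0,.18) for t in(0,.006) for sy in(-1,1)])
    Rz=R.from_euler("z",a)
    return Rz.apply(b)+[x,y,0],Rz.apply(L)+[x,y,0]
def render(v,p):
    m=np.zeros((400,640),np.uint8)
    for c in corners(v):
        h=cv2.convexHull(np.round(proj(p,c)*16).astype(np.int32));cv2.fillConvexPoly(m,h,1,cv2.LINE_8,4)
    return m>0
E
python3 - <<'E'
from fit import *
get_image("scene");p=camera_params("scene");m=silhouettes("case","scene")[0]["mask"]
get_image("side");q=camera_params("side");ms=silhouettes("case","side")[0]["mask"]
vis=np.ones_like(ms);vis[:,345:]=False
def cost(v):
    a=render(v,p);b=render(v,q)
    return 1-(a&m).sum()/(a|m).sum() + 1-(b&ms&vis).sum()/((b|ms)&vis).sum()
best=None
for a in(-.1,0,.1):
    for l in (1.5,1.65):
        r=minimize(cost,[.495,.138,a,l],method="Nelder-Mead",options=dict(initial_simplex=np.array([.495,.138,a,l])+np.vstack([np.zeros(4),np.diag([.02,.02,.08,.08])])))
        if best is None or r.fun<best.fun:best=r
v=best.x;print(v.round(4),best.fun)
np.save("case.npy",v)
ims=[]
for c,P,o in(("scene",p,(150,100)),("side",q,(200,130))):
    im=cv2.imread(f"pics/{c}0.png")
    for cc in corners(v):
        for X in proj(P,cc): cv2.circle(im,tuple(np.round(X).astype(int)),1,(0,255,0),-1)
    ims.append(cv2.resize(im[o[1]:o[1]+240,o[0]:o[0]+180],(400,533)))
cv2.imwrite("pics/fit.png",np.hstack(ims))
ca=R.from_euler("z",-v[2])
for n,X in dict(big=[.544,.233,0],old=[.535,.041,0]).items():print(n,ca.apply(np.array(X)-[v[0],v[1],0]).round(3))
for t in([-.055,.055,0],[-.04,.132,0],[-.04,-.09,0]):print(t,(ca.inv().apply(t)+[v[0],v[1],0]).round(4))
E
```

```text
Traceback (most recent call last):
IndexError: list index out of range
```

```bash
cat >> h.py <<'E'
def sil(n,c,tries=4):
    for _ in range(tries):
        get_image(c);r=silhouettes(n,c)
        if r:return r
    return []
E
cat > fit1.py <<'E'
from fit import *
p=camera_params("scene");m=sil("case","scene")[0]["mask"]
q=camera_params("side");ms=sil("case","side")[0]["mask"]
print(m.sum(),ms.sum())
vis=np.ones_like(ms);vis[:,345:]=False
def cost(v):
    a=render(v,p);b=render(v,q)
    return 1-(a&m).sum()/(a|m).sum() + 1-(b&ms&vis).sum()/((b|ms)&vis).sum()
best=None
for a in(-.1,0,.1):
    for l in (1.5,1.65):
        r=minimize(cost,[.495,.138,a,l],method="Nelder-Mead",options=dict(initial_simplex=np.array([.495,.138,a,l])+np.vstack([np.zeros(4),np.diag([.02,.02,.08,.08])])))
        if best is None or r.fun<best.fun:best=r
v=best.x;print(v.round(4),best.fun)
np.save("case.npy",v)
ims=[]
for c,P,o in(("scene",p,(150,100)),("side",q,(200,130))):
    im=cv2.imread(f"pics/{c}0.png")
    for cc in corners(v):
        for X in proj(P,cc): cv2.circle(im,tuple(np.round(X).astype(int)),1,(0,255,0),-1)
    ims.append(cv2.resize(im[o[1]:o[1]+240,o[0]:o[0]+180],(400,533)))
cv2.imwrite("pics/fit.png",np.hstack(ims))
ca=R.from_euler("z",-v[2])
for n,X in dict(big=[.544,.233,0],old=[.535,.041,0]).items():print(n,ca.apply(np.array(X)-[v[0],v[1],0]).round(3))
for t in([-.055,.055,0],[-.04,.132,0],[-.04,-.09,0]):print(t,(ca.inv().apply(t)+[v[0],v[1],0]).round(4))
E
python3 fit1.py
```

```text
9908 17585
[ 0.4928  0.1368 -0.0763  1.596 ] 0.12272070638604637
big [0.044 0.1   0.   ]
old [ 0.049 -0.092  0.   ]
[-0.055, 0.055, 0] [0.4422 0.1958 0.    ]
[-0.04, 0.132, 0] [0.463  0.2715 0.    ]
[-0.04, -0.09, 0] [0.4461 0.0501 0.    ]
```

View pics/fit.png

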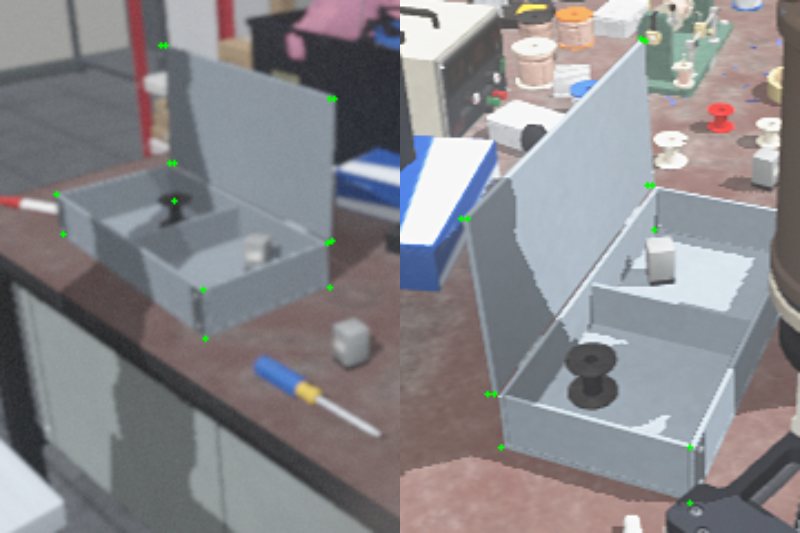

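The overlay fits: rim and lid corners lie on the model in both pictures, giving the case at (0.493, 0.137) with yaw −0.076. Moving above the relay now.

Emit:
{"method": "jog_arm", "body": {"motion": [[[-0.505, -0.597, 0.03, 0, 0, -0.37, -1], [-0.505, -0.597, 0.03, 0, 0, -0.37, -1], [-0.505, -0.597, 0.03, 0, 0, -0.37, -1], [-0.505, -0.597, 0.03, 0, 0, -0.37, -1], [-0.505, -0.597, 0.03, 0, 0, -0.37, -1], [-0.505, -0.597, 0.03, 0, 0, -0.37, -1], [-0.505, -0.597, 0.03, 0, 0, -0.37, -1], [-0.505, -0.597, 0.03, 0, 0, -0.37, -1], [-0.505, -0.597, 0.03, 0, 0, -0.37, -1], [-0.505, -0.597, 0.03, 0, 0, -0.37, -1]]], "force": 15}}

```text
clock: 2.48
position: [0.3752, 0.1593, 0.211]
ee_rot: [0.119, 3.139, 0.001]
force: [1.1, -0.6, 0.8]
width: 1.005
gripper_force: 0.0
```

```bash
python3 -c "
from h import *
s=observe();print(s['clock'],s['position'].round(3),R.from_rotvec(s['ee_rot']).as_matrix().round(3)[:,:2].T)
go([.467,-.193,.2])"
```

```text
2.4833 [0.375 0.159 0.211] [[-0.997  0.076 -0.001]
 [ 0.076  0.997  0.001]]
tool shift [-0.1182 -0.3443  0.0108]
```

Emit:
{"method": "jog_arm", "body": {"motion": [[[-0.118, -0.344, 0.01, 0, 0, 0, -1], [-0.118, -0.344, 0.01, 0, 0, 0, -1], [-0.118, -0.344, 0.01, 0, 0, 0, -1], [-0.118, -0.344, 0.01, 0, 0, 0, -1], [-0.118, -0.344, 0.01, 0, 0, 0, -1], [-0.118, -0.344, 0.01, 0, 0, 0, -1], [-0.118, -0.344, 0.01, 0, 0, 0, -1], [-0.118, -0.344, 0.01, 0, 0, 0, -1], [-0.118, -0.344, 0.01, 0, 0, 0, -1], [-0.118, -0.344, 0.01, 0, 0, 0, -1]]]}}

```text
clock: 3.32
position: [0.4672, -0.1979, 0.2011]
ee_rot: [0.131, 3.137, -0.006]
force: [0.0, -0.1, 0.3]
width: 1.0
gripper_force: 0.0
```

```bash
cat > look.py <<'E'
import sys
from h import *
from scipy.optimize import minimize
n,tag=sys.argv[1],sys.argv[2]
H=dict(bobbin_medium=(.034,.042),bobbin_small=(.028,.036),relay_loose=(.044,.028))
h,w=H[n];s=observe();p=camera_params("wrist");im=get_image("wrist")
ds=silhouettes(n,"wrist") or sil(n,"wrist")
def pts(v):
    if n=="relay_loose":
        a=v[2]+np.pi/4+np.arange(4)*np.pi/2;r=w/2*2**.5
    else: a=np.linspace(0,2*np.pi,40);r=w/2
    return [np.c_[v[0]+r*np.cos(a),v[1]+r*np.sin(a),np.full(len(a),z)] for z in(0,h)]
def render(v):
    m=np.zeros((400,640),np.uint8)
    cv2.fillConvexPoly(m,cv2.convexHull(np.round(proj(p,np.vstack(pts(v)))*16).astype(np.int32)),1,cv2.LINE_8,4);return m>0
for d in ds[:4]:
    m=cv2.morphologyEx(d["mask"].astype(np.uint8),cv2.MORPH_OPEN,np.ones((3,3)))
    hull=np.zeros_like(m);c=cv2.findContours(m,0,2)[0]
    if not c: continue
    cv2.fillConvexPoly(hull,cv2.convexHull(max(c,key=cv2.contourArea)),1);hull=hull>0
    x0=onz(p,d["pixel"],h/2)[:2];best=None
    for a in ((0,.5,1,-.5) if n=="relay_loose" else (0,)):
        f=lambda v:1-(render(v)&hull).sum()/(render(v)|hull).sum()
        r=minimize(f,[*x0,a],method="Nelder-Mead",options=dict(initial_simplex=np.array([*x0,a])+np.vstack([np.zeros(3),np.diag([.01,.01,.25])])))
        if best is None or r.fun<best.fun:best=r
    v=best.x;rr=R.from_rotvec(s["ee_rot"]);ty=rr.as_matrix()[:,1];ya=np.arctan2(ty[1],ty[0])
    dy=(v[2]-ya+np.pi/4)%(np.pi/2)-np.pi/4
    col=im[d["mask"]].mean(0).round()
    print(round(d["p"],2),"px",d["pixel"],"world",v[:2].round(4),"1-iou",round(best.fun,3),"rgb",col,"turn wz",round(-dy,3),"shift",rr.inv().apply(np.array([v[0],v[1],0])-s["position"]).round(4))
    if d is ds[0]:
        for P in pts(v):cv2.polylines(im,[np.round(proj(p,P)).astype(np.int32)],True,(0,255,0))
save(tag,im);print(s["clock"],s["position"])
E
python3 look.py relay_loose w1
```

```text
0.76 px [332.4, 178.4] world [ 0.4648 -0.1902] 1-iou 0.043 rgb [207. 218. 219.] turn wz 0.114 shift [0.0034 0.0082 0.2011]
3.3167 [ 0.46717    -0.19788836  0.2011493 ]
```

View pics/w1.png

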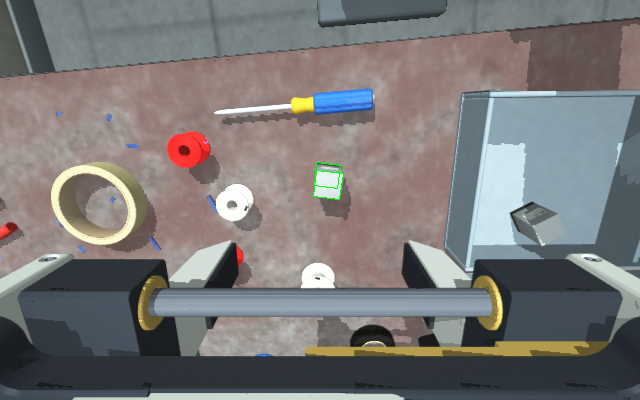

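The wrist picture shows the relay at (330,180) with the fitted box on it, the small ivory bobbin at (235,203) and the medium one at (318,278). I'll go down on the relay and grip.

Emit:
{"method": "jog_arm", "body": {"motion": [[[0.003, 0.008, 0.06, 0, 0, 0.114, -1], [0.003, 0.008, 0.1, 0, 0, 0.114, -1], [0.003, 0.008, 0.15, 0, 0, 0.114, -0.3], [0.003, 0.008, 0.188, 0, 0, 0.114, -0.1], [0.003, 0.008, 0.188, 0, 0, 0.114, 0], [0.003, 0.008, 0.188, 0, 0, 0.114, 1], [0.003, 0.008, 0.188, 0, 0, 0.114, 1], [0.003, 0.008, 0.188, 0, 0, 0.114, 1], [0.003, 0.008, 0.188, 0, 0, 0.114, 1], [0.003, 0.008, 0.188, 0, 0, 0.114, 1]]], "force": 15}}

```text
clock: 4.25
position: [0.4656, -0.1827, 0.0145]
ee_rot: [0.297, 3.124, -0.0]
force: [-0.4, 0.5, -0.2]
width: 0.467
gripper_force: 0.0
```

Emit:
{"method": "jog_arm", "body": {"motion": [[[0, 0, 0, 0, 0, 0, 1], [0, 0, 0, 0, 0, 0, 1], [0, 0, 0, 0, 0, 0, 1], [0, 0, 0, 0, 0, 0, 1], [0, 0, 0, 0, 0, 0, 1], [0, 0, 0, 0, 0, 0, 1]]]}}

```text
clock: 4.75
position: [0.4648, -0.1828, 0.0136]
ee_rot: [0.298, 3.126, 0.0]
force: [-1.1, 0.1, 8.9]
width: 0.304
gripper_force: 15.0
```

Emit:
{"method": "jog_arm", "body": {"motion": [[[0, 0, -0.04, 0, 0, 0, 1], [0, 0, -0.08, 0, 0, 0, 1], [0, 0, -0.11, 0, 0, 0, 1], [0, 0, -0.11, 0, 0, 0, 1], [0, 0, -0.11, 0, 0, 0, 1]]]}}

```text
clock: 5.17
position: [0.4654, -0.1827, 0.1245]
ee_rot: [0.297, 3.124, 0.0]
force: [0.1, -0.3, -1.1]
width: 0.304
gripper_force: 15.0
```

```bash
python3 -c "
from h import *
s=observe();print(s['clock'],s['position'].round(4),s['width'],s['gripper_force'])
go([.446,.05,.125])"
```

```text
5.1667 [ 0.4654 -0.1827  0.1245] 0.303872263900292 15.000050067901611
tool shift [ 0.0629  0.2249 -0.0007]
```

Emit:
{"method": "jog_arm", "body": {"motion": [[[0.063, 0.225, 0, 0, 0, -0.11, 1], [0.063, 0.225, 0, 0, 0, -0.11, 1], [0.063, 0.225, 0, 0, 0, -0.11, 1], [0.063, 0.225, 0, 0, 0, -0.11, 1], [0.063, 0.225, 0, 0, 0, -0.11, 1], [0.063, 0.225, 0, 0, 0, -0.11, 1], [0.063, 0.225, 0, 0, 0, -0.11, 1], [0.063, 0.225, 0, 0, 0, -0.11, 1]]]}}

```text
clock: 5.83
position: [0.4437, 0.0517, 0.1217]
ee_rot: [-0.119, -3.137, 0.001]
force: [-0.5, -1.3, -0.7]
width: 0.303
gripper_force: 15.0
```

Emit:
{"method": "jog_arm", "body": {"motion": [[[0, 0, 0.04, 0, 0, 0, 1], [0, 0, 0.08, 0, 0, 0, 1], [0, 0, 0.101, 0, 0, 0, 1], [0, 0, 0.101, 0, 0, 0, 1], [0, 0, 0.101, 0, 0, 0, 1], [0, 0, 0.101, 0, 0, 0, 0], [0, 0, 0.101, 0, 0, 0, 0], [0, 0, 0.101, 0, 0, 0, 0], [0, 0, 0.101, 0, 0, 0, 0], [0, 0, 0.101, 0, 0, 0, 0]]]}}

```text
clock: 6.67
position: [0.4453, 0.0504, 0.0225]
ee_rot: [0.125, 3.138, 0.001]
force: [0.0, 0.4, -0.3]
width: 0.501
gripper_force: 0.0
```

Emit:
{"method": "jog_arm", "body": {"motion": [[[0, 0, -0.04, 0, 0, 0, 0], [0, 0, -0.08, 0, 0, 0, 0], [0, 0, -0.12, 0, 0, 0, -0.5], [0, 0, -0.16, 0, 0, 0, -1], [0, 0, -0.18, 0, 0, 0, -1], [0, 0, -0.18, 0, 0, 0, -1]]]}}

```text
clock: 7.17
position: [0.4474, 0.0507, 0.2066]
ee_rot: [0.125, 3.131, 0.005]
force: [0.4, -0.4, 0.6]
width: 0.746
gripper_force: 0.0
```

```bash
python3 -c "
from h import *
im=get_image('wrist');cv2.imwrite('pics/r1.png',im[:,:,::-1])
s=observe();print(s['clock'],s['position'].round(4),s['width'],s['gripper_force'])
go([.48,-.292,.2])"
```

```text
7.2167 [0.4463 0.0507 0.2043] 0.7826834246047547 0.0
tool shift [-0.0608 -0.339   0.0037]
```

View pics/r1.png

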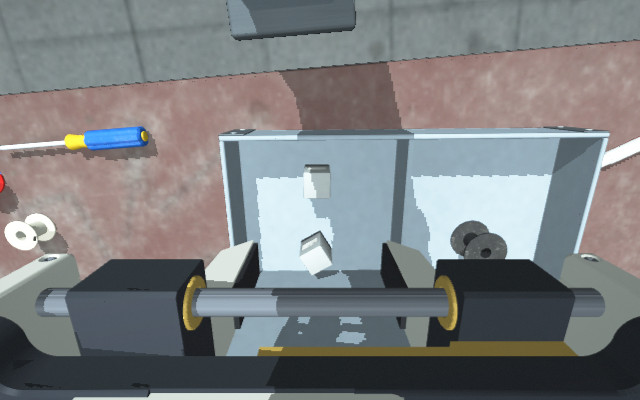

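The wrist picture shows the relay standing at (317,182) in the relay compartment, in front of the old one at (316,253). The black bobbin is at (478,242). Next is the small bobbin.

Emit:
{"method": "jog_arm", "body": {"motion": [[[-0.061, -0.339, 0.004, 0, 0, 0, -1], [-0.061, -0.339, 0.004, 0, 0, 0, -1], [-0.061, -0.339, 0.004, 0, 0, 0, -1], [-0.061, -0.339, 0.004, 0, 0, 0, -1], [-0.061, -0.339, 0.004, 0, 0, 0, -1], [-0.061, -0.339, 0.004, 0, 0, 0, -1], [-0.061, -0.339, 0.004, 0, 0, 0, -1], [-0.061, -0.339, 0.004, 0, 0, 0, -1], [-0.061, -0.339, 0.004, 0, 0, 0, -1], [-0.061, -0.339, 0.004, 0, 0, 0, -1]]]}}

```text
clock: 8.05
position: [0.4769, -0.2967, 0.1965]
ee_rot: [-0.135, -3.137, 0.003]
force: [0.1, 0.6, -0.3]
width: 1.002
gripper_force: 0.0
```

```bash
python3 look.py bobbin_small w2
```

```text
0.69 px [273.0, 136.1] world [ 0.4204 -0.3384] 1-iou 0.058 rgb [243.  56.  53.] turn wz -0.216 shift [ 0.0524 -0.0459  0.1967]
0.63 px [319.6, 187.0] world [ 0.4826 -0.2977] 1-iou 0.041 rgb [241. 242. 239.] turn wz -0.146 shift [-6.100e-03 -1.000e-04  1.965e-01]
0.62 px [305.2, 250.8] world [ 0.5576 -0.3213] 1-iou 0.036 rgb [242.  52.  48.] turn wz -0.278 shift [-0.0829 -0.0172  0.1963]
8.05 [ 0.47691976 -0.2967296   0.19647731]
```

Emit:
{"method": "jog_arm", "body": {"motion": [[[-0.006, 0, 0.06, 0, 0, 0, -0.5], [-0.006, 0, 0.1, 0, 0, 0, -0.3], [-0.006, 0, 0.15, 0, 0, 0, -0.1], [-0.006, 0, 0.18, 0, 0, 0, -0.1], [-0.006, 0, 0.191, 0, 0, 0, -0.1], [-0.006, 0, 0.191, 0, 0, 0, 0], [-0.006, 0, 0.191, 0, 0, 0, 1], [-0.006, 0, 0.191, 0, 0, 0, 1], [-0.006, 0, 0.191, 0, 0, 0, 1], [-0.006, 0, 0.191, 0, 0, 0, 1]]], "force": 12}}

```text
clock: 8.98
position: [0.4852, -0.2925, 0.0077]
ee_rot: [0.124, 3.138, -0.0]
force: [-0.3, 0.4, 0.7]
width: 0.384
gripper_force: 12.0
```

Emit:
{"method": "jog_arm", "body": {"motion": [[[0, 0, 0, 0, 0, 0, 1], [0, 0, 0, 0, 0, 0, 1], [0, 0, 0, 0, 0, 0, 1], [0, 0, 0, 0, 0, 0, 1]]]}}

```text
clock: 9.32
position: [0.4851, -0.2928, 0.0075]
ee_rot: [0.125, 3.138, 0.001]
force: [-0.3, 3.0, 5.9]
width: 0.381
gripper_force: 12.0
```

Emit:
{"method": "jog_arm", "body": {"motion": [[[0, 0, -0.04, 0, 0, 0, 1], [0, 0, -0.08, 0, 0, 0, 1], [0, 0, -0.12, 0, 0, 0, 1], [0, 0, -0.12, 0, 0, 0, 1], [0, 0, -0.12, 0, 0, 0, 1]]]}}

```text
clock: 9.73
position: [0.486, -0.2939, 0.1293]
ee_rot: [0.125, 3.134, -0.003]
force: [-0.1, 0.8, -0.2]
width: 0.381
gripper_force: 12.0
```

```bash
python3 -c "
from h import *
s=observe();print(s['clock'],s['position'].round(4),s['width'],s['gripper_force'])
go([.46,.2715,.127])"
```

```text
9.7333 [ 0.486  -0.2939  0.1293] 0.3810857478557084 11.9990322785452
tool shift [0.0711 0.5615 0.0012]
```

Emit:
{"method": "jog_arm", "body": {"motion": [[[0.071, 0.562, 0, 0, 0, 0, 1], [0.071, 0.562, 0, 0, 0, 0, 1], [0.071, 0.562, 0, 0, 0, 0, 1], [0.071, 0.562, 0, 0, 0, 0, 1], [0.071, 0.562, 0, 0, 0, 0, 1], [0.071, 0.562, 0, 0, 0, 0, 1], [0.071, 0.562, 0, 0, 0, 0, 1], [0.071, 0.562, 0, 0, 0, 0, 1], [0.071, 0.562, 0, 0, 0, 0, 1], [0.071, 0.562, 0, 0, 0, 0, 1]]]}}

```text
clock: 10.57
position: [0.4641, 0.125, 0.1259]
ee_rot: [-0.125, -3.138, 0.001]
force: [1.8, 0.4, 0.1]
width: 0.382
gripper_force: 12.0
```

```bash
python3 -c "
from h import *
s=observe();print(s['position'].round(4),s['dq'].round(2));go([.46,.2715,.127])"
```

```text
[0.4641 0.125  0.1259] [-0.88  0.13 -0.13 -0.22 -0.01  0.07 -1.01]
tool shift [ 0.0158  0.1457 -0.0012]
```

Emit:
{"method": "jog_arm", "body": {"motion": [[[0.016, 0.146, 0, 0, 0, 0, 1], [0.016, 0.146, 0, 0, 0, 0, 1], [0.016, 0.146, 0, 0, 0, 0, 1], [0.016, 0.146, 0, 0, 0, 0, 1], [0.016, 0.146, 0, 0, 0, 0, 1], [0.016, 0.146, 0, 0, 0, 0, 1], [0.016, 0.146, 0, 0, 0, 0, 1]]]}}

```text
clock: 11.15
position: [0.4607, 0.2687, 0.1259]
ee_rot: [-0.126, -3.138, 0.003]
force: [-0.2, -0.1, 0.3]
width: 0.378
gripper_force: 12.0
```

Emit:
{"method": "jog_arm", "body": {"motion": [[[0, 0, 0.04, 0, 0, 0, 1], [0, 0, 0.08, 0, 0, 0, 1], [0, 0, 0.1, 0, 0, 0, 1], [0, 0, 0.112, 0, 0, 0, 1], [0, 0, 0.112, 0, 0, 0, 1], [0, 0, 0.112, 0, 0, 0, 0.1], [0, 0, 0.112, 0, 0, 0, 0.1], [0, 0, 0.112, 0, 0, 0, 0.1], [0, 0, 0.112, 0, 0, 0, 0.1]]]}}

```text
clock: 11.9
position: [0.4618, 0.2702, 0.0158]
ee_rot: [0.126, 3.138, 0.002]
force: [0.9, 0.3, -0.1]
width: 0.451
gripper_force: 0.0
```

Emit:
{"method": "jog_arm", "body": {"motion": [[[0, 0, -0.04, 0, 0, 0, 0.1], [0, 0, -0.08, 0, 0, 0, 0.1], [0, 0, -0.12, 0, 0, 0, -0.5], [0, 0, -0.16, 0, 0, 0, -1], [0, 0, -0.18, 0, 0, 0, -1], [0, 0, -0.18, 0, 0, 0, -1]]]}}

```text
clock: 12.4
position: [0.4637, 0.2713, 0.2005]
ee_rot: [0.125, 3.132, 0.01]
force: [0.5, -0.6, -0.1]
width: 0.69
gripper_force: 0.0
```

```bash
python3 -c "
from h import *
s=observe();print(s['clock'],s['position'].round(4));go([.585,-.205,.2])"
```

```text
12.4 [0.4637 0.2713 0.2005]
tool shift [-0.159  -0.4651 -0.0017]
```

Emit:
{"method": "jog_arm", "body": {"motion": [[[-0.037, -0.46, 0, 0, 0, 0, -1], [-0.037, -0.46, 0, 0, 0, 0, -1], [-0.037, -0.46, 0, 0, 0, 0, -1], [-0.037, -0.46, 0, 0, 0, 0, -1], [-0.037, -0.46, 0, 0, 0, 0, -1], [-0.037, -0.46, 0, 0, 0, 0, -1], [-0.037, -0.46, 0, 0, 0, 0, -1], [-0.037, -0.46, 0, 0, 0, 0, -1], [-0.037, -0.46, 0, 0, 0, 0, -1], [-0.037, -0.46, 0, 0, 0, 0, -1]]]}}

```text
clock: 13.23
position: [0.4608, -0.1484, 0.195]
ee_rot: [0.125, 3.138, 0.001]
force: [1.0, -0.9, -0.3]
width: 1.002
gripper_force: 0.0
```

```bash
python3 -c "
from h import *
s=observe();print(s['clock'],s['position'].round(4));go([.585,-.205,.2])"
```

```text
13.2333 [ 0.4608 -0.1484  0.195 ]
tool shift [-0.1283 -0.0466 -0.0049]
```

Emit:
{"method": "jog_arm", "body": {"motion": [[[0, -0.04, 0, 0, 0, 0, -1], [-0.04, -0.047, -0.005, 0, 0, 0, -1], [-0.08, -0.047, -0.005, 0, 0, 0, -1], [-0.12, -0.047, -0.005, 0, 0, 0, -1], [-0.128, -0.047, -0.005, 0, 0, 0, -1], [-0.128, -0.047, -0.005, 0, 0, 0, -1], [-0.128, -0.047, -0.005, 0, 0, 0, -1]]]}}

```text
clock: 13.82
position: [0.5846, -0.2038, 0.1992]
ee_rot: [-0.125, -3.138, 0.0]
force: [-1.0, -0.4, 0.4]
width: 1.003
gripper_force: 0.0
```

```bash
python3 look.py bobbin_medium w3
```

```text
0.92 px [311.8, 194.3] world [ 0.5963 -0.2123] 1-iou 0.033 rgb [246. 247. 244.] turn wz -0.222 shift [-0.0125 -0.0075  0.1992]
13.8167 [ 0.58464728 -0.20381753  0.1992364 ]
```

Emit:
{"method": "jog_arm", "body": {"motion": [[[-0.012, -0.007, 0.06, 0, 0, 0, -0.7], [-0.012, -0.007, 0.1, 0, 0, 0, -0.5], [-0.012, -0.007, 0.15, 0, 0, 0, -0.4], [-0.012, -0.007, 0.18, 0, 0, 0, -0.4], [-0.012, -0.007, 0.192, 0, 0, 0, -0.4], [-0.012, -0.007, 0.192, 0, 0, 0, -0.1], [-0.012, -0.007, 0.192, 0, 0, 0, 1], [-0.012, -0.007, 0.192, 0, 0, 0, 1], [-0.012, -0.007, 0.192, 0, 0, 0, 1], [-0.012, -0.007, 0.192, 0, 0, 0, 1]]]}}

```text
clock: 14.75
position: [0.5981, -0.2123, 0.0105]
ee_rot: [0.125, 3.135, -0.001]
force: [-1.7, -0.1, 8.7]
width: 0.452
gripper_force: 12.0
```

Emit:
{"method": "jog_arm", "body": {"motion": [[[0, 0, 0, 0, 0, 0, 1], [0, 0, 0, 0, 0, 0, 1], [0, 0, 0, 0, 0, 0, 1], [0, 0, 0, 0, 0, 0, 1]]]}}

```text
clock: 15.08
position: [0.598, -0.2123, 0.0105]
ee_rot: [0.125, 3.135, -0.001]
force: [-2.0, 0.3, 9.1]
width: 0.453
gripper_force: 12.0
```

Emit:
{"method": "jog_arm", "body": {"motion": [[[0, 0, -0.04, 0, 0, 0, 1], [0, 0, -0.08, 0, 0, 0, 1], [0, 0, -0.12, 0, 0, 0, 1], [0, 0, -0.12, 0, 0, 0, 1], [0, 0, -0.12, 0, 0, 0, 1]]]}}

```text
clock: 15.5
position: [0.5987, -0.2125, 0.132]
ee_rot: [0.125, 3.132, -0.002]
force: [-0.5, 1.0, -0.2]
width: 0.448
gripper_force: 12.0
```

```bash
python3 -c "
from h import *
s=observe();print(s['clock'],s['position'].round(4),s['width'],s['gripper_force'])
go([.445,-.2,.127]);go([.442,.195,.127])"
```

```text
15.5 [ 0.5987 -0.2125  0.132 ] 0.4482273234266112 12.000107921194285
tool shift [0.1542 0.0002 0.0039]
tool shift [0.1887 0.3937 0.0034]
```

Emit:
{"method": "jog_arm", "body": {"motion": [[[0.04, 0, 0, 0, 0, 0, 1], [0.08, 0, 0, 0, 0, 0, 1], [0.12, 0, 0, 0, 0, 0, 1], [0.155, 0, 0, 0, 0, 0, 1], [0.189, 0.394, 0.003, 0, 0, 0, 1], [0.189, 0.394, 0.003, 0, 0, 0, 1], [0.189, 0.394, 0.003, 0, 0, 0, 1], [0.189, 0.394, 0.003, 0, 0, 0, 1], [0.189, 0.394, 0.003, 0, 0, 0, 1], [0.189, 0.394, 0.003, 0, 0, 0, 1]]]}}

```text
clock: 16.33
position: [0.4396, 0.0527, 0.1258]
ee_rot: [-0.126, -3.139, -0.001]
force: [1.4, 0.4, 0.2]
width: 0.45
gripper_force: 12.0
```

```bash
python3 -c "
from h import *
s=observe();print(s['clock'],s['position'].round(4));go([.442,.195,.127])"
```

```text
16.3333 [0.4396 0.0527 0.1258]
tool shift [ 0.0089  0.142  -0.0011]
```

Emit:
{"method": "jog_arm", "body": {"motion": [[[0.009, 0.142, 0, 0, 0, 0, 1], [0.009, 0.142, 0, 0, 0, 0, 1], [0.009, 0.142, 0, 0, 0, 0, 1], [0.009, 0.142, 0, 0, 0, 0, 1], [0.009, 0.142, 0, 0, 0, 0, 1], [0.009, 0.142, 0, 0, 0, 0, 1], [0.009, 0.142, 0, 0, 0, 0, 1]]]}}

```text
clock: 16.92
position: [0.4425, 0.1917, 0.1256]
ee_rot: [-0.127, -3.138, 0.001]
force: [-0.1, -0.9, 0.6]
width: 0.451
gripper_force: 12.0
```

Emit:
{"method": "jog_arm", "body": {"motion": [[[0, 0.004, 0.04, 0, 0, 0, 1], [0, 0.004, 0.08, 0, 0, 0, 1], [0, 0.004, 0.1, 0, 0, 0, 1], [0, 0.004, 0.109, 0, 0, 0, 1], [0, 0.004, 0.109, 0, 0, 0, 1], [0, 0.004, 0.109, 0, 0, 0, -0.1], [0, 0.004, 0.109, 0, 0, 0, -0.1], [0, 0.004, 0.109, 0, 0, 0, -0.1], [0, 0.004, 0.109, 0, 0, 0, -0.1]]]}}

```text
clock: 17.67
position: [0.4439, 0.1973, 0.0179]
ee_rot: [0.125, 3.137, 0.002]
force: [0.4, 0.3, 0.2]
width: 0.546
gripper_force: 0.0
```

Emit:
{"method": "jog_arm", "body": {"motion": [[[0, 0, -0.04, 0, 0, 0, -0.1], [0, 0, -0.08, 0, 0, 0, -0.1], [0, 0, -0.12, 0, 0, 0, 0.5], [0, 0, -0.16, 0, 0, 0, 1], [0, 0, -0.18, 0, 0, 0, 1], [0, 0, -0.18, 0, 0, 0, 1]]]}}

```text
clock: 18.17
position: [0.4457, 0.1981, 0.202]
ee_rot: [0.125, 3.133, 0.009]
force: [0.9, 0.4, 0.4]
width: 0.304
gripper_force: 0.0
```

```bash
python3 -c "
from h import *
save('c1',get_image('wrist'))
s=observe();print(s['clock'],s['position'].round(4))"
```

```text
18.2167 [0.4445 0.1979 0.1996]
```

View pics/c1.png

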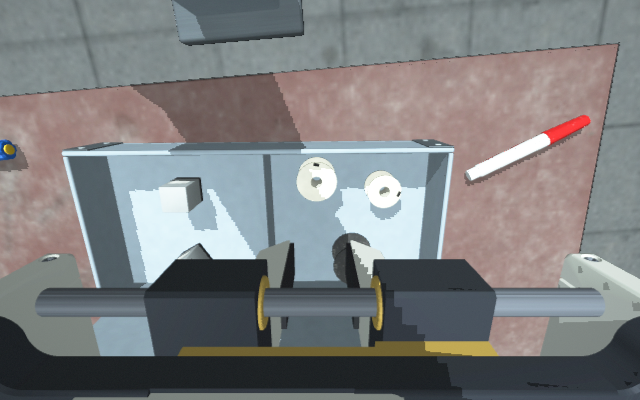

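The compartments look right: the two ivory bobbins stand at (317,180) and (383,188), the black bobbin is behind them, and the relays stand in the other compartment. Next I'll go over the lid to push it from behind.

Emit:
{"method": "jog_arm", "body": {"motion": [[[0, 0, -0.04, 0, 0, 0, 1], [0, -0.03, -0.08, 0, 0, 0, 1], [0, -0.06, -0.12, 0, 0, 0, 1], [0, -0.09, -0.13, 0, 0, 0, 1], [0, -0.12, -0.13, 0, 0, 0, 1], [0, -0.12, -0.13, 0, 0, 0, 1]]]}}

```text
clock: 18.72
position: [0.4336, 0.0708, 0.3278]
ee_rot: [0.137, 3.137, 0.002]
force: [-0.6, -0.3, -0.2]
width: 0.003
gripper_force: 0.0
```

```bash
python3 -c "
from h import *
s=observe();print(s['clock'],s['position'].round(4));go([.6527,.0644,.33])"
```

```text
18.7167 [0.4336 0.0708 0.3278]
tool shift [-0.2188  0.0128 -0.0019]
```

Emit:
{"method": "jog_arm", "body": {"motion": [[[-0.04, 0.003, 0, 0, 0, 0, 1], [-0.08, 0.006, 0, 0, 0, 0, 1], [-0.12, 0.01, 0, 0, 0, 0, 1], [-0.16, 0.013, 0, 0, 0, 0, 1], [-0.2, 0.013, 0, 0, 0, 0, 1], [-0.219, 0.013, 0, 0, 0, 0, 1], [-0.219, 0.013, 0, 0, 0, 0, 1], [-0.219, 0.013, 0, 0, 0, 0, 1]]]}}

```text
clock: 19.38
position: [0.653, 0.0722, 0.3245]
ee_rot: [-0.127, -3.136, 0.003]
force: [-0.1, 0.6, 0.7]
width: 0.004
gripper_force: 0.0
```

Emit:
{"method": "jog_arm", "body": {"motion": [[[0, 0, 0.04, 0, 0, 0, 1], [0, 0, 0.08, 0, 0, 0, 1], [0, 0, 0.115, 0, 0, 0, 1], [0, 0, 0.115, 0, 0, 0, 1], [0, 0, 0.115, 0, 0, 0, 1], [0, 0, 0.115, 0, 0, 0, 1]]]}}

```text
clock: 19.88
position: [0.6534, 0.0729, 0.2142]
ee_rot: [0.125, 3.137, 0.001]
force: [-0.1, 0.6, 0.4]
width: 0.005
gripper_force: 0.0
```

```bash
python3 -c "
from h import *
s=observe();print(s['clock'],s['position'].round(4),s['force'])
v=np.load('case.npy');l=R.from_euler('z',-v[2]).apply(s['position']-[v[0],v[1],0]);print('own',l.round(4))
for f in np.radians([85,76,67,58,49,40,31,22,13,6,0]):
    r,t=.15,.006+.010*np.sin(f)
    P=np.array([.09-r*np.cos(f)+t*np.sin(f),l[1],.062+r*np.sin(f)+t*np.cos(f)])
    d=P-l;print(round(np.degrees(f)),'tool dx',round(-d[0],3),'dz',round(-d[2],3))
"
```

```text
19.8833 [0.6534 0.0729 0.2142] [-0.13490114  0.63106917  0.39944466]
own [ 0.165  -0.0515  0.2142]
85 tool dx 0.072 dz 0.001
76 tool dx 0.096 dz 0.003
67 tool dx 0.12 dz 0.008
58 tool dx 0.142 dz 0.017
49 tool dx 0.163 dz 0.03
40 tool dx 0.182 dz 0.046
31 tool dx 0.198 dz 0.065
22 tool dx 0.21 dz 0.087
13 tool dx 0.219 dz 0.11
6 tool dx 0.223 dz 0.129
0 tool dx 0.225 dz 0.146
```

Emit:
{"method": "jog_arm", "body": {"motion": [[[0.036, 0, 0, 0, 0, 0, 1], [0.072, 0, 0.001, 0, 0, 0, 1], [0.096, 0, 0.003, 0, 0, 0, 1], [0.12, 0, 0.008, 0, 0, 0, 1], [0.142, 0, 0.017, 0, 0, 0, 1], [0.163, 0, 0.03, 0, 0, 0, 1], [0.182, 0, 0.046, 0, 0, 0, 1], [0.198, 0, 0.065, 0, 0, 0, 1], [0.21, 0, 0.087, 0, 0, 0, 1], [0.21, 0, 0.087, 0, 0, 0, 1]]]}}

```text
clock: 20.72
position: [0.4413, 0.0899, 0.1244]
ee_rot: [-0.125, -3.137, -0.002]
force: [-0.8, 0.2, 0.7]
width: 0.006
gripper_force: 0.0
```

```bash
python3 -c "
from h import *
save('l1',get_image('side'))
s=observe();print(s['clock'],s['position'].round(4),s['force'])"
```

```text
20.7667 [0.4434 0.0898 0.1258] [ 0.4145111  -0.27860428  1.04581331]
```

View pics/l1.png

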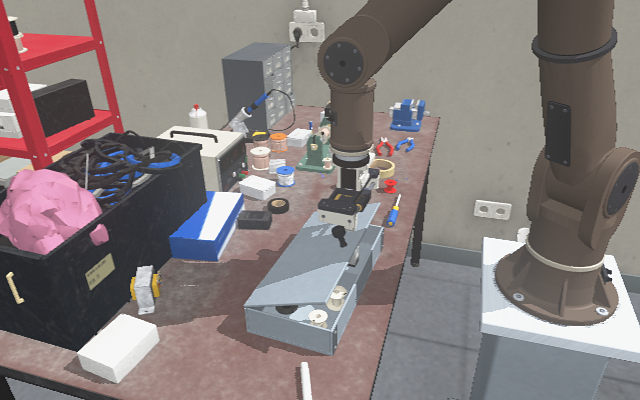

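The side picture shows the lid about two thirds down under the fingers, with the bobbins standing at (318,318) and (337,296). I'll press it shut.

Emit:
{"method": "jog_arm", "body": {"motion": [[[0.006, 0, 0.02, 0, 0, 0, 1], [0.01, 0, 0.035, 0, 0, 0, 1], [0.012, 0, 0.048, 0, 0, 0, 1], [0.012, 0, 0.057, 0, 0, 0, 1], [0.012, 0, 0.06, 0, 0, 0, 1], [0.012, 0, 0.06, 0, 0, 0, 1]]]}}

```text
clock: 21.27
position: [0.4343, 0.0911, 0.0682]
ee_rot: [0.127, 3.137, 0.007]
force: [-12.6, -1.6, 46.6]
width: 0.006
gripper_force: 23.5
```

Emit:
{"method": "jog_arm", "body": {"motion": [[[0, 0, -0.03, 0, 0, 0, 1], [0, 0, -0.07, 0, 0, 0, 1], [0, 0, -0.11, 0, 0, 0, 1], [0.0, 0, -0.15, 0, 0, 0, 1], [0.0, 0, -0.18, 0, 0, 0, 1], [0.0, 0, -0.18, 0, 0, 0, 1], [0.0, 0, -0.18, 0, 0, 0, 1]]]}}

```text
clock: 21.85
position: [0.4343, 0.0909, 0.248]
ee_rot: [0.126, 3.134, 0.006]
force: [0.7, -0.2, 0.4]
width: 0.008
gripper_force: 0.0
```

```bash
python3 -c "
from h import *
save('l2',get_image('side'))
s=observe();print(s['clock'],s['position'].round(4),s['force'])"
```

```text
21.9 [0.433  0.0907 0.2464] [ 0.64060737  0.01133534 -0.05837964]
```

View pics/l2.png

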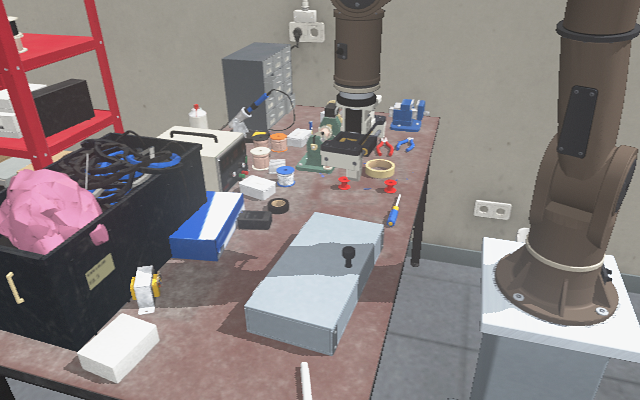

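The lid is flat on the rim (knob at (348,256)), the bystanders are where they were, and the arm is clear.

```bash
python3 -c "
from h import *
print(sign_off())"
```

```text
the job is handed in; nothing more can be done
None
```

Both bobbins and the relay stand in their matching compartments, the lid is pushed fully shut, the bystanders look unmoved, and I handed the job in at about 22 s of the 72 s allowed; the sign-off gave no verdict.

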